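# Sweep the empty tape cores into the scrap pen

### The job

Clear the three empty cardboard tape cores off the middle of the desk: push them with the fingertips across the desk, through the open front of the low three-sided scrap pen, until every core lies completely inside it. Slide them flat on the desk, without lifting them or tipping them up, leave all the other things where they are, the full tape roll, the eraser and the glue stick among them included, and move clear when finished.

Things in the scene. Friction and masses are not known exactly. Their poses are not given: they have to be found in the camera images.
- core_a: an empty cardboard tape core: a light ring (about 16 g) lying flat, 44 mm outside, 34 mm inside, 20 mm high; origin at the centre of its underside, z up. It slides on the desk when pushed and stops when the push stops
- core_b: an empty cardboard tape core: a light ring (about 16 g) lying flat, 44 mm outside, 34 mm inside, 20 mm high; origin at the centre of its underside, z up. It slides on the desk when pushed and stops when the push stops
- core_c: an empty cardboard tape core: a light ring (about 16 g) lying flat, 44 mm outside, 34 mm inside, 20 mm high; origin at the centre of its underside, z up. It slides on the desk when pushed and stops when the push stops
- pen: scrap pen, fixed: three grey plastic walls 30 mm high, 10 mm thick, on the bare desk (no floor or lip). Origin on the desk at the middle of its open front, which faces roughly to the robot; x points in to the back wall, y along the front, z up. Inside 110 mm deep, 260 mm wide at the front, tapering to 200 mm at the back. Cores lie 80 to 150 mm before it: one near its x axis, one to each side
- full_roll: bystander: a full roll of white tape lying flat among the cores, 48 mm across, 20 mm high, plainly wider and thicker-walled than a core; origin at the centre of its underside
- eraser: bystander: a white eraser in a paper sleeve lying among the cores, 44 x 22 x 12 mm, long along its x; origin at the centre of its underside
- glue_stick: bystander: a white glue stick standing upright beside the cores, 26 mm across, 60 mm high; origin at the centre of its underside
- coffee_cup: bystander: a black lidded paper cup, 82 mm across the lid, 116 mm high, off to the left; origin at the centre of its underside
- note_pad: bystander: a block of sticky notes, 75 x 75 x 30 mm, off to the left; origin at the centre of its underside
- card_reader: bystander: a red card reader, 45 x 80 x 13 mm, off to the right; origin at the centre of its underside
- cutter_knife: bystander: a closed black cutter knife, 130 x 17 x 9 mm, long along its x, off to the right; origin at the centre of its underside
- film_roll: bystander: a white roll of film standing upright, 50 mm across, 105 mm high, off to the right; origin at the centre of its underside

How it is judged:
At the end, for the whole second after the job is handed in: All three cores lie flat and at rest on the desk inside the pen: each core's centre at least 20 mm behind the line of the open front (its radius is 22 mm) and between the walls (x of core_a in the frame of pen between 0.02 and 0.11 m and y of core_a in the frame of pen between -0.125 and 0.125 m and height (world z) of each of core_a, core_b, core_c below 0.008 m and linear speed of each of core_a, core_b, core_c below 0.02 m/s and x of core_b in the frame of pen between 0.02 and 0.11 m and y of core_b in the frame of pen between -0.125 and 0.125 m and x of core_c in the frame of pen between 0.02 and 0.11 m and y of core_c in the frame of pen between -0.125 and 0.125 m); the robot touches nothing.
It fails at once if a core is pushed with the arm or the gripper's body instead of the fingers (contact force between the arm and core_a above 2 N or contact force between the arm and core_b above 2 N or contact force between the arm and core_c above 2 N).
It fails at once if a core is lifted or tipped up: its underside's centre rises more than 10 mm above the desk (height (world z) of any of core_a, core_b, core_c above 0.01 m).
It fails at once if another thing on the desk is moved more than 15 mm or knocked over (distance of any of full_roll, eraser, glue_stick, coffee_cup, note_pad, card_reader, cutter_knife, film_roll from where it was at the start of the episode above 0.015 m or angle between any of full_roll, eraser, glue_stick, coffee_cup, note_pad, card_reader, cutter_knife, film_roll's own z axis and vertical above 0.4 rad).
It also fails if it takes over 54 s, if anything falls off the work surface, if the arm or the gripper's body presses on something with over 40 N, if the wrist force passes 120 N, or if a joint passes its speed limit or range.

### The arm

A 7-joint arm with a two-finger parallel gripper is mounted at the origin on the work surface. World frame = base frame: x ahead of the robot, y to its left, z up, the work surface at z = 0. Lengths are in m, angles in rad, forces in N, time in s.
With the tool pointing down it reaches from about 0.425 to 0.925 m from the base axis. Payload 6.8 kg.
Tool frame: the origin (TCP) lies between the finger pads; the fingertips stand 14 mm ahead of it and the grasp point (between the pads) lies 5 mm behind it; z points along the fingers, y is the line along which they close (so a half turn about z gives the same grasp; the last joint's range is limited). The gripper opens to 85 mm and grips with 20 to 120 N. Pads are 22 mm wide; open, the fingers measure 114 mm over their backs; the gripper's body (76 mm by 85 mm) begins 54 mm behind the grasp point. The pads swing forward as they close: fully open they stand 13 mm farther back than shut.
Start: joints at [1.056, 0.477, 0.022, 1.555, -0.011, 1.109, -0.083], TCP at [0.267, -0.62, 0.245] pointing down, gripper open.
Joint ranges: [-2.96, 2.96], [-0.34, 2.1], [-1.41, 1.46], [0.24, 2.44], [-1.37, 4.51], [0.17, 1.92], [-2.96, 2.96]. Speed limits (rad/s): [2.39, 2.39, 3.14, 3.14, 3.14, 3.14, 3.14].

### API

Orientations are given as a rotation vector (axis times angle).
In Python, from bench import r, eyes, ticket gives the robot as it stands. The module is installed in compiled form; this text tells all that it offers.
- The arm moves only by the tool arm_command, never from a script. Its argument "plan" is text: rows parted by semicolons, each of 4 numbers parted by spaces: the shift along the tool's x, y, z in m, then the turn about the tool's z in degrees. In form: tx ty tz yaw; .... A call has 1 to 20 rows; each row shifts and turns the commanded pose from where the row before left it, along the tool's axes as they then stand; what a row does not reach is not made up. A row lasts 1/8 s, in which the tool goes at most 62.5 mm and 10.7 degrees, less where a joint would pass 70% of its speed; a pose out of reach is approached as far as the arm can. A call is refused whole if a number of a shift passes 0.0625 or a number of a turn 10.7, either way. A call with a gripper value outside its range is refused whole. "hand" is the closure, from -1 (fully open) to 1 (shut), set as the call begins (left out, the last holds). The fingers move at their own pace and stop on an object; "grip_force" is the grip in N (left out, the last holds). Time passes only in rows, so rows that do not move let the fingers close. It gives the time, the measured TCP pose, the force, the opening and the grip force at its end, in the units of the state.
- r.get_obs(): the state, without advancing time (a new reading comes with each control period).
- eyes.grab_frame(name): name is "side" or "top"; returns (picture, depth): 384x512x3 uint8, red, green, blue; 384x512 float32, m along the optical axis (not along the pixel's ray), 0 where there is no reading.
- eyes.calibration(name): a dict with "fov_y" (degrees; the focal length in pixels is half the picture's height over the tangent of half this angle, whatever the lens; pixels are square), "cx", "cy" (the principal point, pixels), "origin" and "attitude" of the camera in the world. Camera axes: x right, y up, looking along -z (the intrinsics and any distortion apply to the point x, -y, -z); pixel columns grow to the right and rows downward; lengths in m; the calibration is good to about 2 mm. A picture is of the moment at which its call begins. calibration takes no time and is no camera call.
- ticket.hand_in(): hands the job in; it is judged then, once.
The state is a dict: "clock": time; "joints": joint angles; "qvel": joint speeds; "tau": joint torques, N m; "tcp_pos": TCP position; "orientation": TCP orientation; "contact_force": force on the tool from outside, world axes, zero at the start; "moment": the same for the moment, N m; "grip_width": finger opening in m; "gripper_force": force on a finger pad.
Only numpy, scipy, OpenCV 4.12 (cv2) and the standard library are available. Lean on these libraries where they do the work, as an engineer would, in place of code of your own. Each camera call takes 0.05 s, during which the arm holds its last target. There are 200 camera calls.

## Working session

There is one attempt and no reset: what is moved stays moved. The work goes in short steps, Python scripts to look and compute and a tool call to move; the robot and the scene stay as the last step left them, time stands still between calls to the robot, and variables do not carry over. Pictures are saved under pics/ and viewed, at most 10 in all, crops included, and the job is handed in when it is done.

Besides the shell and the picture viewer there is one more tool, called after ">>>" by a JSON object that holds its "op" and its "data", one argument or row to a line. arm_command: Moves the arm, as the interface text tells. Its arguments: {"type":"object","properties":{"plan":{"type":"string"},"hand":{"type":"number"},"grip_force":{"type":"number"}},"required":["plan"]}

```bash
mkdir -p pics
python3 - <<'E'
from bench import r,eyes
import cv2,numpy as np
o=r.get_obs();print(o['clock'],o['tcp_pos'],o['orientation'],o['grip_width'])
for n in("top","side"):
    c=eyes.calibration(n);print(n,c)
    p,d=eyes.grab_frame(n);cv2.imwrite(f'pics/{n}0.png',p[:,:,::-1]);np.savez(f'{n}0.npz',p=p,d=d)
E
```

```text
0.0 [ 0.26679919 -0.61940323  0.244331  ] [-3.07512044e+00 -6.34183697e-01  8.26616624e-04] 0.08539609662896112
top {'fov_y': 50.45277739689315, 'cx': 257.0780278164183, 'cy': 193.30688127217906, 'origin': array([ 0.42351859, -0.02175027,  1.24562707]), 'attitude': array([ 0.04964058, -0.04973987, -1.58776367])}
side {'fov_y': 48.24873171449211, 'cx': 256.160232039625, 'cy': 190.21055894857895, 'origin': array([0.36588126, 0.72858463, 0.89666948]), 'attitude': array([ 0.09262984, -1.07652791, -2.81567113])}
```

View pics/top0.png

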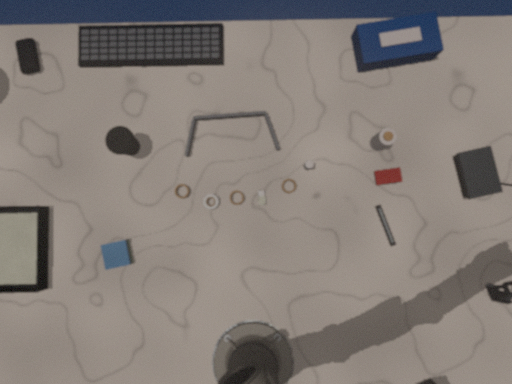

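View pics/side0.png

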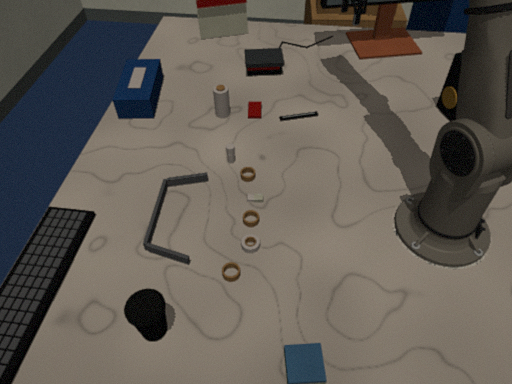

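The top picture shows the cores at about (183,191), (237,198) and (289,186). The full roll is at (211,201), the eraser at (261,198) and the glue stick at (309,165), with the pen above them. I'll rectify both views into world coordinates.

```bash
cat > h.py <<'E'
import cv2,numpy as np
from bench import r,eyes
from scipy.spatial.transform import Rotation as R
def project(n,P):
    c=eyes.calibration(n);q=R.from_rotvec(c['attitude']).inv().apply(np.atleast_2d(P)-c['origin'])
    f=192/np.tan(np.radians(c['fov_y']/2))
    return np.c_[c['cx']+f*q[:,0]/-q[:,2],c['cy']+f*q[:,1]/q[:,2]]
def ortho(n,p,z,x0=.46,x1=.86,y0=-.28,y1=.26,s=700):
    # rows: x decreasing, cols: y decreasing; s px/m
    X,Y=np.meshgrid(np.arange(x1,x0,-1/s),np.arange(y1,y0,-1/s),indexing='ij')
    uv=project(n,np.c_[X.ravel(),Y.ravel(),np.full(X.size,z)]).astype(np.float32).reshape(*X.shape,2)
    im=cv2.remap(p,uv,None,cv2.INTER_CUBIC)[:,:,::-1].copy()
    for x in np.arange(np.ceil(x0*20)/20,x1,.05):
        i=int((x1-x)*s);cv2.line(im,(0,i),(im.shape[1],i),(0,200,0) if 1 else 0,1);cv2.putText(im,f'{x:.2f}',(0,i-2),0,.35,(0,0,255))
    for y in np.arange(np.ceil(y0*20)/20,y1,.05):
        j=int((y1-y)*s);cv2.line(im,(j,0),(j,im.shape[0]),(0,200,0),1);cv2.putText(im,f'{y:.2f}',(j+1,10),0,.35,(0,0,255))
    return im
E
python3 - <<'E'
from h import *
for n in("top","side"):
    a=np.load(f'{n}0.npz');p,d=a['p'],a['d']
    im=ortho(n,p,.02);cv2.imwrite(f'pics/{n}o.png',im)
    print(n,im.shape, project(n,[[.6,0,.0]]))
# depth check top at desk
    c=eyes.calibration(n);f=192/np.tan(np.radians(c['fov_y']/2));Rm=R.from_rotvec(c['attitude'])
    def world(u,v,dd):return Rm.apply(np.array([(u-c['cx'])/f,-(v-c['cy'])/f,-1])*dd)+c['origin']
    px=[(220,170),(60,100),(400,150),(300,300)] if n=='top' else [(200,200),(300,300),(100,230),(300,150)]
    for u,v in px: print(u,v,world(u,v,d[v,u]))
E
```

```text
top (280, 378, 3) [[249.20543734 161.73916157]]
220 170 [0.57594066 0.09012272 0.00060454]
60 100 [ 0.8039434   0.58549065 -0.00126724]
400 150 [ 6.28235034e-01 -4.65349092e-01  1.21256225e-04]
300 300 [ 0.17753385 -0.14637431 -0.00213137]
side (280, 378, 3) [[212.43633065 204.3095002 ]]
200 200 [ 6.37445341e-01 -1.12094872e-02 -4.84901847e-04]
300 300 [ 0.34257632  0.25266396 -0.00239109]
100 230 [ 8.73351951e-01  1.23583545e-01 -6.83445635e-05]
300 150 [ 3.78424619e-01 -2.47179839e-01  3.71958768e-04]
```

View pics/topo.png

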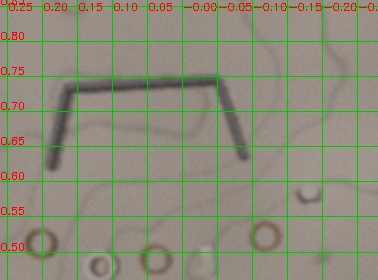

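View pics/sideo.png

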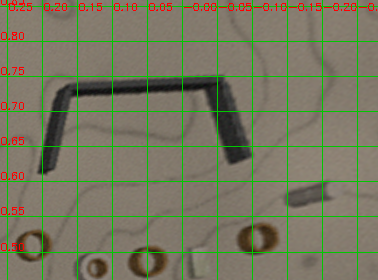

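The pen, cores and bystanders agree in both views; the side view's offset comes from the ring height. Next I'll get centres from depth clusters and work out the moves.

```bash
cat >> h.py <<'E'
def cloud(n,p,d):
    c=eyes.calibration(n);f=192/np.tan(np.radians(c['fov_y']/2))
    v,u=np.mgrid[:384,:512]
    W=R.from_rotvec(c['attitude']).apply(np.c_[((u-c['cx'])/f*d).ravel(),(-(v-c['cy'])/f*d).ravel(),-d.ravel()])+c['origin']
    return W.reshape(384,512,3)
def blobs(n,p,d):
    W=cloud(n,p,d);m=(W[...,2]>.007)&(W[...,2]<.2)&(W[...,0]>.4)&(W[...,0]<.82)&(abs(W[...,1])<.3)
    k,l=cv2.connectedComponents(m.astype(np.uint8))
    for i in range(1,k):
        q=W[l==i]
        if len(q)<8: continue
        (cx,cy),_,_=rr=cv2.minAreaRect(q[:,:2].astype(np.float32))
        print(n,len(q),'rect',np.round([cx,cy,*rr[1]],3),round(rr[2]),'ztop',q[:,2].max().round(3),'rgb',p[l==i].mean(0).round())
        if len(q)>150: print(' corners',np.round([q[q[:,0].argmin()],q[q[:,0].argmax()],q[q[:,1].argmin()],q[q[:,1].argmax()]],3).tolist())
E
python3 - <<'E'
from h import *
for n in("top","side"):
    a=np.load(f'{n}0.npz');blobs(n,a['p'],a['d'])
p=np.load('top0.npz')['p']
cv2.imwrite('pics/zoom.png',ortho('top',p,.02,.42,.78,-.23,.26,1500))
E
```

```text
top 684 rect [0.686 0.054 0.121 0.285] 3 ztop 0.037 rgb [94. 89. 86.]
 corners [[0.618, 0.188, 0.02], [0.751, -0.054, 0.026], [0.635, -0.091, 0.019], [0.63, 0.193, 0.024]]
top 76 rect [ 0.587 -0.18   0.025  0.035] 64 ztop 0.065 rgb [145. 137. 132.]
top 75 rect [ 0.523 -0.119  0.043  0.04 ] 88 ztop 0.025 rgb [127. 109.  92.]
top 86 rect [0.512 0.204 0.041 0.042] 71 ztop 0.026 rgb [120. 103.  87.]
top 71 rect [0.489 0.04  0.039 0.039] 89 ztop 0.026 rgb [125. 108.  91.]
top 99 rect [ 0.489 -0.036  0.044  0.022] 8 ztop 0.017 rgb [149. 144. 134.]
top 157 rect [0.479 0.117 0.045 0.045] 44 ztop 0.027 rgb [145. 137. 130.]
 corners [[0.456, 0.12, 0.022], [0.502, 0.12, 0.014], [0.477, 0.093, 0.012], [0.478, 0.141, 0.016]]
side 143 rect [ 0.579 -0.172  0.025  0.025] 19 ztop 0.062 rgb [100.  94.  86.]
side 131 rect [ 0.519 -0.115  0.04   0.046] 9 ztop 0.025 rgb [81. 62. 38.]
side 1102 rect [0.683 0.056 0.121 0.29 ] 3 ztop 0.034 rgb [47. 46. 45.]
 corners [[0.616, 0.189, 0.024], [0.747, -0.045, 0.03], [0.633, -0.092, 0.025], [0.617, 0.197, 0.019]]
side 108 rect [ 0.486 -0.032  0.044  0.024] 2 ztop 0.016 rgb [126. 121. 107.]
side 152 rect [0.487 0.045 0.043 0.042] 59 ztop 0.024 rgb [83. 63. 40.]
 corners [[0.466, 0.042, 0.019], [0.508, 0.041, 0.02], [0.487, 0.02, 0.018], [0.488, 0.066, 0.021]]
side 251 rect [0.477 0.121 0.045 0.048] 5 ztop 0.023 rgb [112. 101.  89.]
 corners [[0.454, 0.127, 0.015], [0.5, 0.124, 0.02], [0.479, 0.097, 0.016], [0.479, 0.145, 0.02]]
side 179 rect [0.51  0.209 0.043 0.043] 27 ztop 0.025 rgb [86. 66. 42.]
 corners [[0.489, 0.205, 0.019], [0.533, 0.204, 0.016], [0.511, 0.186, 0.018], [0.513, 0.231, 0.015]]
```

View pics/zoom.png

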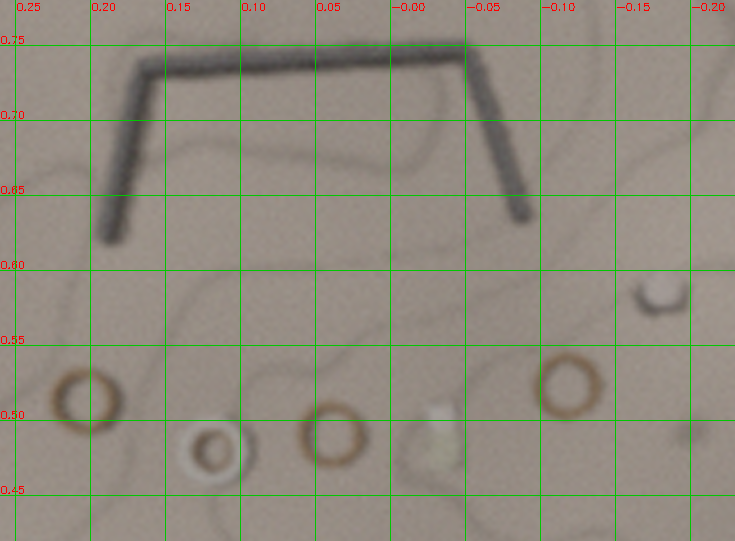

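The cores are at a (.511,.205), b (.488,.041) and c (.521,-.117). The roll is at (.478,.118), the eraser at (.487,-.034) and the glue stick at (.582,-.176). The pen's open front is centred at about (.626,.048), yawed about 3°. The plan is to use slightly open fingers as a fork along tool +x, and start with core c at heading 34°.

>>> {"op": "arm_command", "data": {
  "plan": "0.032 -0.029 0 0;0.032 -0.029 0 0;0.032 -0.029 0 0;0.032 -0.029 0 0;0.032 -0.029 0 0;0.032 -0.029 0 0;0.032 -0.029 0 0;0.032 -0.029 0 0;0.032 -0.029 0 0;0.032 -0.029 0 0;0.032 -0.029 0 0;0.032 -0.029 0 0;0 0 0.03 -5;0 0 0.03 -5.7;0 0 0.03 0;0 0 0 0;0 0 0 0",
  "hand": 0.41
}}

```text
clock: 2.22
tcp_pos: [0.4826, -0.1485, 0.1561]
orientation: [3.004, 0.918, 0.001]
contact_force: [-0.1, -0.3, 0.2]
grip_width: 0.0253
gripper_force: 0.0
```

```bash
cat >> h.py <<'E'
def to(x,y,z,head):
    o=r.get_obs();M=R.from_rotvec(o['orientation']);X=M.as_matrix()[:,0];h=np.degrees(np.arctan2(X[1],X[0]))
    print('t',round(o['clock'],2),'tcp',o['tcp_pos'].round(4),'head',h.round(1),'w',round(o['grip_width'],4),'F',o['contact_force'].round(1),'tilt',M.as_matrix()[:,2].round(3))
    print('tool shift',M.inv().apply(np.array([x,y,z])-o['tcp_pos']).round(4),'yaw',round(h-head,1))
E
python3 -c "
from h import *
to(.484,-.142,.05,34)"
```

```text
t 2.23 tcp [ 0.4826 -0.1485  0.1561] head 34.0 w 0.0253 F [-0.1 -0.3  0.2] tilt [ 0.001 -0.    -1.   ]
tool shift [ 0.0048 -0.0047  0.1061] yaw -0.0
```

>>> {"op": "arm_command", "data": {
  "plan": "0.005 -0.005 0.03 0;0 0 0.03 0;0 0 0.03 0;0 0 0.025 0;0 0 0.015 0;0 0 0.007 0;0 0 0 0;0.01 0 0 0;0.01 0 0 0;0.01 0 0 0;0.01 0 0 0;0.01 0 0 0;0.01 0 0 0;0.01 0 0 0;0 0 0 0"
}}

```text
clock: 4.1
tcp_pos: [0.5424, -0.1015, 0.0184]
orientation: [-3.004, -0.92, -0.002]
contact_force: [0.1, 0.3, -0.5]
grip_width: 0.0253
gripper_force: 0.0
```

```bash
cat >> h.py <<'E'
def look():
    for n in("top","side"):
        p,d=eyes.grab_frame(n);blobs(n,p,d)
    return p,d
E
python3 -c "
from h import *
to(.648,-.031,.019,34)
look()"
```

```text
t 4.1 tcp [ 0.5424 -0.1015  0.0184] head 34.1 w 0.0253 F [ 0.1  0.3 -0.5] tilt [ 0.001  0.    -1.   ]
tool shift [ 0.127   0.0008 -0.0005] yaw 0.1
top 678 rect [0.69  0.054 0.127 0.284] 4 ztop 0.037 rgb [103.  98.  95.]
 corners [[0.618, 0.185, 0.019], [0.751, -0.03, 0.025], [0.642, -0.091, 0.029], [0.63, 0.193, 0.025]]
top 81 rect [ 0.513 -0.059  0.026  0.025] 32 ztop 0.117 rgb [86. 81. 78.]
top 89 rect [0.512 0.204 0.042 0.042] 71 ztop 0.027 rgb [131. 114.  96.]
top 73 rect [0.49  0.039 0.04  0.042] 0 ztop 0.025 rgb [135. 117. 100.]
top 102 rect [ 0.49  -0.036  0.021  0.043] 89 ztop 0.02 rgb [161. 155. 145.]
top 154 rect [0.479 0.117 0.045 0.045] 44 ztop 0.025 rgb [157. 150. 142.]
 corners [[0.456, 0.117, 0.018], [0.502, 0.12, 0.016], [0.486, 0.096, 0.019], [0.478, 0.141, 0.015]]
side 1152 rect [ 0.553 -0.096  0.079  0.151] 52 ztop 0.2 rgb [30. 28. 25.]
 corners [[0.493, -0.049, 0.101], [0.591, -0.168, 0.048], [0.59, -0.171, 0.026], [0.513, -0.039, 0.094]]
side 1123 rect [0.683 0.058 0.121 0.286] 3 ztop 0.035 rgb [50. 49. 48.]
 corners [[0.616, 0.194, 0.032], [0.748, -0.036, 0.027], [0.64, -0.087, 0.029], [0.623, 0.198, 0.023]]
side 113 rect [ 0.487 -0.033  0.044  0.026] 7 ztop 0.016 rgb [131. 125. 111.]
side 150 rect [0.487 0.044 0.042 0.044] 57 ztop 0.023 rgb [87. 66. 42.]
side 244 rect [0.477 0.122 0.046 0.047] 29 ztop 0.022 rgb [119. 107.  95.]
 corners [[0.454, 0.127, 0.008], [0.5, 0.121, 0.016], [0.476, 0.096, 0.016], [0.476, 0.146, 0.013]]
side 180 rect [0.51  0.209 0.043 0.043] 10 ztop 0.023 rgb [90. 69. 44.]
 corners [[0.489, 0.206, 0.016], [0.532, 0.205, 0.017], [0.509, 0.187, 0.021], [0.511, 0.23, 0.01]]
```

Now a view of the side to confirm that the core sits in the fork.

```bash
python3 -c "
from h import *
p,d=eyes.grab_frame('side')
cv2.imwrite('pics/s1.png',cv2.resize(p[120:290,120:360,::-1],None,fx=3,fy=3,interpolation=cv2.INTER_CUBIC))"
```

```text
(no output)
```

View pics/s1.png

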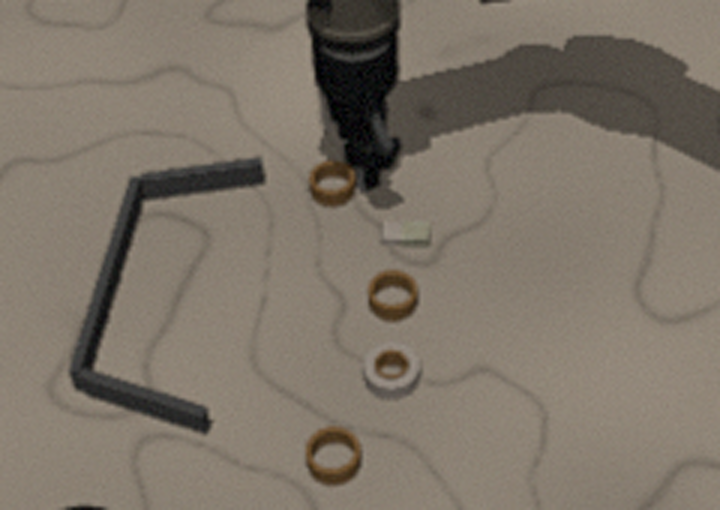

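The crop shows core c flat at (332,183), cradled in front of the fingertips, and the eraser at (407,233) untouched. I'll continue the push, then back off and rise.

>>> {"op": "arm_command", "data": {
  "plan": "0.01 0 0 0;0.01 0 0 0;0.01 0 0 0;0.01 0 0 0;0.01 0 0 0;0.01 0 0 0;0.01 0 0 0;0.01 0 0 0;0.01 0 0 0;0.01 0 0 0;0.01 0 0 0;0.008 0 0 0;0.006 0 0 0;0.003 0 0 0;0 0 0 0;-0.01 0 0 0;-0.015 0 0 0;-0.01 0 -0.02 0;0 0 -0.04 0;0 0 -0.03 0"
}}

```text
clock: 6.75
tcp_pos: [0.6167, -0.0522, 0.1096]
orientation: [3.004, 0.916, -0.0]
contact_force: [0.8, 0.8, -0.0]
grip_width: 0.0252
gripper_force: 0.0
```

```bash
python3 -c "
from h import *
to(.441,.038,.12,4)
p,d=eyes.grab_frame('side');blobs('side',p,d)"
```

```text
t 6.75 tcp [ 0.6167 -0.0522  0.1096] head 33.9 w 0.0252 F [ 0.8  0.8 -0. ] tilt [-0.    -0.001 -1.   ]
tool shift [-0.0954 -0.1729 -0.0104] yaw 29.9
side 409 rect [ 0.609 -0.043  0.038  0.114] 33 ztop 0.2 rgb [25. 25. 24.]
 corners [[0.568, -0.006, 0.19], [0.65, -0.084, 0.157], [0.65, -0.084, 0.157], [0.587, 0.01, 0.189]]
side 143 rect [ 0.579 -0.172  0.025  0.025] 15 ztop 0.063 rgb [82. 77. 71.]
side 1117 rect [0.683 0.058 0.121 0.286] 3 ztop 0.035 rgb [50. 49. 48.]
 corners [[0.615, 0.195, 0.015], [0.748, -0.045, 0.029], [0.646, -0.087, 0.028], [0.619, 0.198, 0.015]]
side 135 rect [ 0.667 -0.013  0.042  0.044] 26 ztop 0.024 rgb [86. 65. 40.]
side 115 rect [ 0.487 -0.031  0.044  0.025] 6 ztop 0.017 rgb [131. 125. 111.]
side 150 rect [0.487 0.044 0.044 0.042] 52 ztop 0.023 rgb [88. 67. 42.]
side 249 rect [0.477 0.122 0.046 0.046] 3 ztop 0.022 rgb [119. 107.  95.]
 corners [[0.454, 0.129, 0.014], [0.5, 0.123, 0.018], [0.473, 0.099, 0.02], [0.472, 0.145, 0.016]]
side 188 rect [0.51  0.209 0.043 0.043] 25 ztop 0.023 rgb [90. 69. 44.]
 corners [[0.489, 0.208, 0.01], [0.533, 0.203, 0.015], [0.509, 0.186, 0.02], [0.513, 0.231, 0.02]]
```

>>> {"op": "arm_command", "data": {
  "plan": "-0.019 -0.0346 0 0;-0.019 -0.0346 0 0;-0.019 -0.0346 0 0;-0.019 -0.0346 0 0;-0.019 -0.0346 0 0;0 0 0 10;0 0 0 10;0 0 0 9.9;0 0 0 0;0 0 0.03 0;0 0 0 0"
}}

```text
clock: 8.18
tcp_pos: [0.4403, 0.0387, 0.0771]
orientation: [3.139, 0.117, -0.006]
contact_force: [-0.1, -0.9, -0.4]
grip_width: 0.025
gripper_force: 0.0
```

```bash
python3 -c "
from h import *
to(.441,.038,.0185,4)"
```

```text
t 8.18 tcp [0.4403 0.0387 0.0771] head 4.3 w 0.025 F [-0.1 -0.9 -0.4] tilt [-0.004 -0.001 -1.   ]
tool shift [0.0009 0.0008 0.0586] yaw 0.3
```

>>> {"op": "arm_command", "data": {
  "plan": "0 0 0.025 0.3;0 0 0.02 0;0 0 0.0135 0;0 0 0 0;0.01 0 0 0;0.01 0 0 0;0.01 0 0 0;0.01 0 0 0;0.01 0 0 0;0.01 0 0 0;0.01 0 0 0;0.01 0 0 0;0.01 0 0 0;0.01 0 0 0;0.01 0 0 0;0.01 0 0 0;0.01 0 0 0;0 0 0 0"
}}

```text
clock: 10.42
tcp_pos: [0.5729, 0.0482, 0.0199]
orientation: [-3.14, -0.104, -0.001]
contact_force: [-1.1, 0.9, 0.5]
grip_width: 0.0253
gripper_force: 0.0
```

```bash
python3 -c "
from h import *
to(.671,.055,.0185,4)
p,d=eyes.grab_frame('side');blobs('side',p,d)"
```

```text
t 10.43 tcp [0.5729 0.0482 0.0199] head 3.8 w 0.0253 F [-1.1  0.9  0.5] tilt [ 0.001  0.    -1.   ]
tool shift [ 0.0983 -0.0003  0.0014] yaw -0.2
side 108 rect [ 0.576 -0.174  0.018  0.025] 11 ztop 0.062 rgb [109. 102.  94.]
side 2083 rect [0.637 0.059 0.212 0.28 ] 3 ztop 0.2 rgb [40. 39. 37.]
 corners [[0.532, 0.057, 0.197], [0.747, -0.035, 0.028], [0.661, -0.08, 0.029], [0.617, 0.198, 0.011]]
side 139 rect [ 0.667 -0.012  0.042  0.043] 48 ztop 0.024 rgb [87. 66. 42.]
side 109 rect [ 0.487 -0.032  0.044  0.024] 7 ztop 0.016 rgb [127. 122. 108.]
side 253 rect [0.477 0.122 0.046 0.047] 0 ztop 0.023 rgb [121. 110.  97.]
 corners [[0.454, 0.127, 0.012], [0.5, 0.123, 0.019], [0.473, 0.098, 0.019], [0.477, 0.145, 0.012]]
side 181 rect [0.51  0.208 0.042 0.044] 29 ztop 0.024 rgb [93. 71. 46.]
 corners [[0.489, 0.207, 0.013], [0.532, 0.206, 0.019], [0.511, 0.186, 0.019], [0.508, 0.23, 0.015]]
```

>>> {"op": "arm_command", "data": {
  "plan": "0.01 0 0 0;0.01 0 0 0;0.01 0 0 0;0.01 0 0 0;0.01 0 0 0;0.01 0 0 0;0.01 0 0 0;0.01 0 0 0;0.009 0 0 0;0.006 0 0 0;0.003 0 0 0;0 0 0 0;-0.01 0 0 0;-0.015 0 0 0;-0.01 0 -0.02 0;0 0 -0.04 0;0 0 -0.03 0"
}}

```text
clock: 12.6
tcp_pos: [0.634, 0.0522, 0.1112]
orientation: [3.14, 0.105, 0.0]
contact_force: [0.1, 0.3, -0.6]
grip_width: 0.0248
gripper_force: 0.0
```

```bash
python3 -c "
from h import *
to(.473,.230,.11,-33)
p,d=eyes.grab_frame('side');blobs('side',p,d)"
```

```text
t 12.6 tcp [0.634  0.0522 0.1112] head 3.8 w 0.0248 F [ 0.1  0.3 -0.6] tilt [ 0. -0. -1.]
tool shift [-0.1488 -0.1881  0.0012] yaw 36.8
side 146 rect [ 0.579 -0.171  0.025  0.024] 90 ztop 0.064 rgb [107. 100.  93.]
side 1440 rect [0.677 0.058 0.132 0.286] 3 ztop 0.2 rgb [43. 42. 40.]
 corners [[0.61, 0.07, 0.2], [0.748, -0.046, 0.029], [0.64, -0.088, 0.028], [0.621, 0.198, 0.019]]
side 111 rect [ 0.487 -0.032  0.044  0.023] 5 ztop 0.017 rgb [134. 129. 114.]
side 151 rect [0.696 0.059 0.041 0.043] 10 ztop 0.024 rgb [86. 65. 40.]
 corners [[0.675, 0.057, 0.008], [0.717, 0.056, 0.021], [0.701, 0.038, 0.018], [0.694, 0.081, 0.018]]
side 248 rect [0.478 0.121 0.045 0.048] 8 ztop 0.024 rgb [122. 110.  98.]
 corners [[0.454, 0.128, 0.009], [0.5, 0.125, 0.013], [0.474, 0.096, 0.017], [0.477, 0.145, 0.012]]
side 176 rect [0.51  0.209 0.042 0.043] 30 ztop 0.024 rgb [92. 71. 45.]
 corners [[0.488, 0.208, 0.018], [0.532, 0.205, 0.017], [0.514, 0.186, 0.018], [0.511, 0.23, 0.019]]
```

>>> {"op": "arm_command", "data": {
  "plan": "-0.025 -0.031 0 0;-0.025 -0.031 0 0;-0.025 -0.031 0 0;-0.025 -0.032 0 0;-0.025 -0.032 0 0;-0.024 -0.031 0 0;0 0 0 10;0 0 0 10;0 0 0 10;0 0 0 6.8;0 0 0.03 0;0 0 0 0"
}}

```text
clock: 14.15
tcp_pos: [0.4714, 0.2287, 0.0783]
orientation: [3.009, -0.89, -0.005]
contact_force: [-1.7, 0.6, 0.1]
grip_width: 0.0249
gripper_force: 0.0
```

```bash
python3 -c "
from h import *
to(.473,.231,.0185,-33)"
```

```text
t 14.15 tcp [0.4714 0.2287 0.0783] head -33.0 w 0.0249 F [-1.7  0.6  0.1] tilt [-0.004 -0.002 -1.   ]
tool shift [ 0.0002 -0.003   0.0598] yaw 0.0
```

>>> {"op": "arm_command", "data": {
  "plan": "0 -0.003 0.025 0;0 0 0.02 0;0 0 0.0145 0;0 0 0 0;0.01 0 0 0;0.01 0 0 0;0.01 0 0 0;0.01 0 0 0;0.01 0 0 0;0.01 0 0 0;0.01 0 0 0;0.01 0 0 0;0.01 0 0 0;0 0 0 0"
}}

```text
clock: 15.9
tcp_pos: [0.5516, 0.1826, 0.0203]
orientation: [3.012, -0.894, 0.001]
contact_force: [-0.6, -1.0, 0.1]
grip_width: 0.0255
gripper_force: 0.0
```

```bash
python3 -c "
from h import *
to(.641,.121,.0185,-33)
p,d=eyes.grab_frame('side');blobs('side',p,d)"
```

```text
t 15.9 tcp [0.5516 0.1826 0.0203] head -33.1 w 0.0255 F [-0.6 -1.   0.1] tilt [ 0.001 -0.    -1.   ]
tool shift [0.1085 0.0029 0.0019] yaw -0.1
side 2287 rect [0.663 0.109 0.19  0.346] 44 ztop 0.2 rgb [34. 34. 33.]
 corners [[0.504, 0.138, 0.103], [0.748, -0.004, 0.025], [0.701, -0.066, 0.03], [0.576, 0.245, 0.101]]
side 47 rect [ 0.678 -0.004  0.015  0.038] 33 ztop 0.022 rgb [87. 66. 41.]
side 110 rect [ 0.487 -0.032  0.044  0.025] 9 ztop 0.016 rgb [128. 122. 108.]
side 155 rect [0.695 0.058 0.041 0.045] 15 ztop 0.025 rgb [89. 67. 42.]
 corners [[0.675, 0.055, 0.014], [0.717, 0.055, 0.019], [0.693, 0.036, 0.017], [0.699, 0.081, 0.022]]
side 251 rect [0.476 0.121 0.047 0.047] 42 ztop 0.023 rgb [118. 106.  94.]
 corners [[0.454, 0.129, 0.014], [0.5, 0.121, 0.016], [0.476, 0.097, 0.016], [0.479, 0.146, 0.013]]
```

>>> {"op": "arm_command", "data": {
  "plan": "0.01 0 0 0;0.01 0.001 0 0;0.01 0.001 0 0;0.01 0.001 0 0;0.01 0 0 0;0.01 0 0 0;0.01 0 0 0;0.01 0 0 0;0.01 0 0 0;0.01 0 0 0;0.005 0 0 0;0.003 0 0 0;0 0 0 0;-0.01 0 0 0;-0.015 0 0 0;-0.01 0 -0.02 0;0 0 -0.04 0;-0.03 0 -0.05 0;-0.04 0 -0.03 0;0 0 0 0"
}}

```text
clock: 18.45
tcp_pos: [0.5495, 0.1833, 0.1629]
orientation: [-3.011, 0.882, -0.003]
contact_force: [0.7, -0.2, 0.2]
grip_width: 0.0251
gripper_force: 0.0
```

```bash
python3 -c "
from h import *
to(.55,.2,.2,-33)
p,d=look()
cv2.imwrite('pics/end.png',cv2.resize(p[100:310,100:380,::-1],None,fx=2.5,fy=2.5))"
```

```text
t 18.45 tcp [0.5495 0.1833 0.1629] head -32.7 w 0.0251 F [ 0.7 -0.2  0.2] tilt [ 0.003  0.003 -1.   ]
tool shift [-0.0086 -0.0144 -0.037 ] yaw 0.3
top 681 rect [0.686 0.053 0.121 0.284] 3 ztop 0.037 rgb [104.  99.  96.]
 corners [[0.618, 0.191, 0.02], [0.751, -0.054, 0.024], [0.634, -0.091, 0.022], [0.629, 0.193, 0.027]]
top 81 rect [0.698 0.055 0.041 0.041] 43 ztop 0.025 rgb [131. 113.  94.]
top 84 rect [ 0.67  -0.016  0.043  0.042] 68 ztop 0.026 rgb [133. 115.  97.]
top 84 rect [0.663 0.104 0.042 0.041] 58 ztop 0.026 rgb [130. 112.  94.]
top 78 rect [ 0.582 -0.176  0.023  0.023] 88 ztop 0.065 rgb [159. 150. 145.]
top 100 rect [ 0.49  -0.036  0.021  0.043] 89 ztop 0.018 rgb [138. 132. 124.]
top 157 rect [0.479 0.117 0.045 0.045] 43 ztop 0.025 rgb [157. 149. 142.]
 corners [[0.456, 0.12, 0.022], [0.501, 0.117, 0.017], [0.477, 0.094, 0.008], [0.478, 0.141, 0.02]]
side 140 rect [ 0.579 -0.173  0.024  0.024] 69 ztop 0.063 rgb [113. 105.  98.]
side 938 rect [0.706 0.077 0.111 0.281] 16 ztop 0.035 rgb [53. 52. 51.]
 corners [[0.615, 0.19, 0.025], [0.748, -0.025, 0.026], [0.702, -0.069, 0.
[... 242 characters left out ...]
8. 28. 26.]
 corners [[0.514, 0.152, 0.197], [0.55, 0.166, 0.154], [0.514, 0.151, 0.199], [0.532, 0.178, 0.158]]
side 151 rect [0.695 0.059 0.042 0.044] 13 ztop 0.024 rgb [90. 68. 42.]
 corners [[0.675, 0.056, 0.011], [0.717, 0.055, 0.02], [0.69, 0.036, 0.018], [0.697, 0.081, 0.018]]
side 123 rect [0.557 0.211 0.028 0.02 ] 84 ztop 0.2 rgb [32. 32. 31.]
side 156 rect [0.661 0.108 0.043 0.042] 69 ztop 0.023 rgb [90. 69. 43.]
 corners [[0.64, 0.108, 0.015], [0.682, 0.114, 0.02], [0.655, 0.087, 0.02], [0.661, 0.131, 0.009]]
side 247 rect [0.477 0.121 0.046 0.046] 31 ztop 0.025 rgb [126. 114. 101.]
 corners [[0.454, 0.129, 0.015], [0.5, 0.123, 0.019], [0.474, 0.096, 0.017], [0.472, 0.145, 0.013]]
```

View pics/end.png

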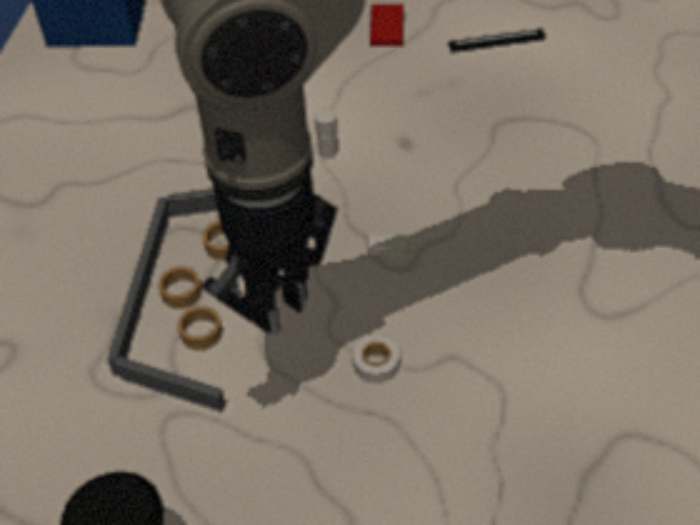

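All three cores lie flat inside the pen, about (218,238), (180,287) and (200,328) in the crop. They sit roughly 40, 73 and 40 mm behind the front line. The bystanders haven't moved and the gripper is clear at z = 0.16.

```bash
python3 -c "
from bench import ticket
print(ticket.hand_in())"
```

```text
the job is handed in; nothing more can be done
None
```

All three cores lie flat inside the pen (about 40, 73 and 40 mm behind its front line), the things among and beside them have not shifted, and the job is handed in at about 18.6 s with the gripper clear; no verdict came back.

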